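# Sweep the loose caps into the tray's trough

## Task

Sweep the three loose gold screw caps across the blue sorting tray with your closed fingertips, off the deck and down into the white-floored trough along its near side; push them, do not pick them up. Leave the green jar and the black stopper standing where they are on the deck, do not disturb the bottles beside the tray, and finish clear of everything.

Things in the scene. Friction and masses are not known exactly. Their poses are not given: they have to be found in the camera images.
- tray: Blue sorting tray fixed on the bench, yaw within 0.3 rad: flat deck, and a trough on the side towards the robot. Origin on the bench; x points away from the trough, y along it. Deck x -90 to 125 mm, y -140 to 140 mm, top 22 mm above the bench; open step into the trough at x = -90 mm. 6 mm walls, tops 34 mm above the bench, round deck and trough, none between them.
- trough (a point): Centre of the trough's white floor, axes as the tray's. The floor is 6 mm above the bench, 16 mm below the deck; inside, the trough is 100 mm in x by 280 mm in y.
- cap1_center (a point): Centre of a gold (brass-coloured) screw cap, a disc 34 mm across and 16 mm high, about 15 g, lying flat and loose on the deck at the start.
- cap2_center (a point): Centre of a gold (brass-coloured) screw cap, a disc 34 mm across and 16 mm high, about 15 g, lying flat and loose on the deck at the start.
- cap3_center (a point): Centre of a gold (brass-coloured) screw cap, a disc 34 mm across and 16 mm high, about 15 g, lying flat and loose on the deck at the start.
- jar_center (a point): Centre (half-way up) of a little green glass sample jar with a white lid and paper label, 34 mm across, 44 mm high, about 90 g, standing loose on the deck. Stays where it is.
- stopper_center (a point): Centre (half-way up) of a black rubber stopper, a cone 34 mm across at its foot, 27 mm at its top, 30 mm high, about 50 g, standing loose on the deck. Stays where it is. Caps, jar and stopper stand in five lanes along the tray's x, about 50 mm apart, one thing to a lane, in any order.
- bottle1: Green bottle with a gold cap and orange label, 58 mm across, 106 mm high, about 160 g, standing on the bench on the tray's left. Origin at the centre of its foot.
- bottle2: Green bottle with a gold cap and green label, 58 mm across, 106 mm high, about 160 g, standing on the bench on the tray's left. Origin at the centre of its foot.
- bottle3: Green bottle with a gold cap and blue label, 58 mm across, 106 mm high, about 160 g, standing on the bench on the tray's left. Origin at the centre of its foot.
Mind the look-alikes: they are no part of the job. What is shaped like the part that bears cap2_center but pink or red is not meant. What is shaped like the part that bears cap3_center but pink is not meant.

How it is judged:
By the outcome, as a careful person would: the job done as asked, in the order asked, and still so for the second after the job is handed in, with the robot touching nothing.
It also fails if it takes over 58 s, if anything falls off the work surface, if the arm or the gripper's body presses on something with over 40 N, if the wrist force passes 120 N, or if a joint passes its speed limit or range.

## Robot

A 7-joint arm with a two-finger parallel gripper is mounted at the origin on the work surface. World frame = base frame: x ahead of the robot, y to its left, z up, the work surface at z = 0. Lengths are in m, angles in rad, forces in N, time in s.
With the tool pointing down it reaches from about 0.4 to 0.75 m from the base axis. Payload 19.5 kg.
Tool frame: the origin (TCP) lies at the very end of the fingers, on their centre line; the grasp point (between the pads) lies 19 mm behind it (manip.hold_point_z is the distance from the TCP to the grasp point, in m); z points along the fingers, y is the line along which they close (so a half turn about z gives the same grasp; the last joint's range is limited). The gripper opens to 85 mm and grips with 20 to 120 N. Pads are 22 mm wide; open, the fingers measure 114 mm over their backs; the gripper's body (76 mm by 85 mm) begins 54 mm behind the grasp point. The pads swing forward as they close: fully open they stand 13 mm farther back than shut.
Start: joints at [1.058, 0.707, -0.028, 1.485, 0.022, 0.951, -0.075], TCP at [0.261, -0.512, 0.231] pointing down, gripper open.
Joint ranges: [-2.71, 2.71], [-0.32, 2.16], [-1.57, 1.52], [0, 2.45], [-1.46, 4.6], [0, 2.02], [-2.83, 2.83]. Speed limits (rad/s): [1.89, 1.89, 2.57, 2.57, 3.01, 3.01, 3.01].

## Interface

Orientations are given as a 3x3 rotation matrix whose columns are the frame's x, y, z axes.
In Python, from station import manip gives the robot as it stands.
- The arm moves only by the tool carry_out, never from a script. Its argument "rows" is a list of rows, each a list of 3 entries, a list of its own where there are three numbers: the closure in counts, from 0 (fully open) to 255 (shut), then the shift along the world's x, y, z in cm, then the turn, a rotation vector about the world's x, y, z in degrees. A call has 1 to 5 rows; each row shifts and turns the commanded pose from where the row before left it; what a row does not reach is not made up. A row lasts 1/8 s, in which the tool goes at most 62.5 mm and 10.7 degrees, less where a joint would pass 70% of its speed; a pose out of reach is approached as far as the arm can. A call is refused whole if a number of a shift passes 6.25 or a number of a turn 10.7, either way. A call with a gripper value outside its range is refused whole. The fingers move at their own pace and stop on an object; the grip force is fixed at half the most. Time passes only in rows, so rows that do not move let the fingers close. It gives the time, the measured TCP pose, the force, the opening and the grip force at its end, in the units of the state.
- manip.state(): the state, without advancing time (a new reading comes with each control period).
- manip.snapshot(name): name is "side" or "top" or "wrist"; returns a dict with "frame" (420x560x3 uint8, blue, green, red), "depth" (420x560 float32, m along the optical axis (not along the pixel's ray), 0 where there is no reading), "fx", "fy", "cx", "cy" (pixels), "extrinsics" (4x4, takes a point from camera to world coordinates); the wrist camera has in their place "hand_eye" (4x4, takes a point from camera to tool coordinates, whose origin is the TCP and whose axes are the flange's). Camera axes: x right, y up, looking along -z (the intrinsics and any distortion apply to the point x, -y, -z); pixel columns grow to the right and rows downward; lengths in m; the calibration is good to about 2 mm. A picture is of the moment at which its call begins: read the wrist's pose just before it.
- manip.finish_job(): hands the job in; it is judged then, once.
The state is a dict: "t": time; "joints": joint angles; "qd": joint speeds; "joint_torque": joint torques, N m; "position": TCP position; "eef_rot": TCP orientation; "ft_force": force on the tool from outside, world axes, zero at the start; "torque": the same for the moment, N m; "grip_width": finger opening in m; "gripper_force": force on a finger pad.
Only numpy, scipy, OpenCV 4.12 (cv2) and the standard library are available. Lean on these libraries where they do the work, as an engineer would, in place of code of your own. Each camera call takes 0.05 s, during which the arm holds its last target. There are 200 camera calls.

## Working session

There is one attempt and no reset: what is moved stays moved. The work goes in short steps, Python scripts to look and compute and a tool call to move; the robot and the scene stay as the last step left them, time stands still between calls to the robot, and variables do not carry over. Pictures are saved under pics/ and viewed, at most 10 in all, crops included, and the job is handed in when it is done.

Besides the shell and the picture viewer there is one more tool, called as name(argument=value, ...) on one line, values as JSON. carry_out: Moves the arm, as the interface text tells. Its arguments: {"type":"object","properties":{"rows":{"type":"array"}},"required":["rows"]}

```bash
mkdir -p pics; cat > h.py <<'E'
import numpy as np, cv2
from station import manip
def world(s,E=None):
    d=s["depth"]; v,u=np.indices(d.shape)
    P=np.stack([(u-s["cx"])/s["fx"]*d,-(v-s["cy"])/s["fy"]*d,-d],-1)
    E=s["extrinsics"] if E is None else E
    return P@E[:3,:3].T+E[:3,3]
E
python3 - <<'E'
from h import *
for n in("top","side"):
    s=manip.snapshot(n); cv2.imwrite(f"pics/{n}0.png",s["frame"]); np.savez(f"{n}0.npz",W=world(s),f=s["frame"],d=s["depth"])
    print({k:v for k,v in s.items() if k not in("frame","depth")})
st=manip.state();print(st["position"],st["eef_rot"],st["t"])
E
```

```text
{'fx': 449.85411051276134, 'fy': 449.85411051276134, 'cx': 281.04377200742226, 'cy': 211.67080427044573, 'extrinsics': array([[ 0.0034997 ,  0.99577183, -0.09179446,  0.47726767],
       [-0.9998277 ,  0.00515774,  0.01783147,  0.08894077],
       [ 0.01822953,  0.09171624,  0.99561831,  1.02928087],
       [ 0.        ,  0.        ,  0.        ,  1.        ]])}
{'fx': 420.1437133712188, 'fy': 420.1437133712188, 'cx': 283.798372586631, 'cy': 207.98476384015223, 'extrinsics': array([[ 0.99927854,  0.01070787, -0.0364381 ,  0.5345222 ],
       [-0.03286725,  0.72455827, -0.68842941, -0.45185529],
       [ 0.01902991,  0.68913036,  0.72438747,  0.61640448],
       [ 0.        ,  0.        ,  0.        ,  1.        ]])}
[ 0.26067856 -0.5122588   0.23089361] [[ 8.91211507e-01  4.53587710e-01 -4.89313485e-04]
 [ 4.53587969e-01 -8.91211127e-01  8.25320468e-04]
 [-6.17264011e-05 -9.57481808e-04 -9.99999540e-01]] 0.1
```

View pics/top0.png

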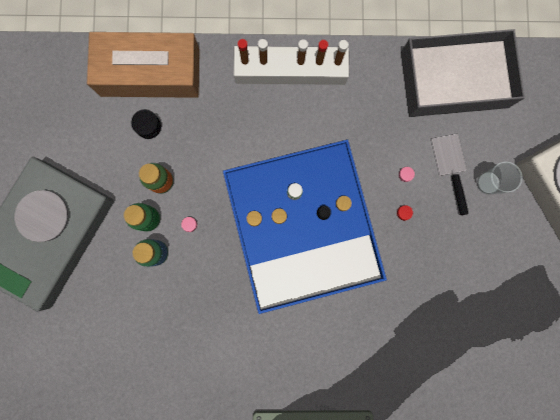

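View pics/side0.png

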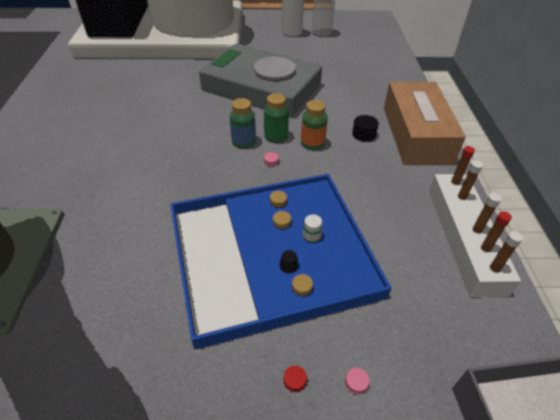

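The top view shows the gold caps at (254,218), (279,216) and (344,203), the jar at (295,190) and the stopper at (324,212).

These could be mistaken for the caps:
- Bottle tops at (150,173), (135,217) and (146,252): gold, but on bottles.
- Pink discs at (189,224) and (407,174), and a red disc at (405,212): on the bench, wrong colour.

I choose the three gold discs on the blue deck.

```bash
cat > m.py <<'E'
from h import *
def tray(W,f):
    hsv=cv2.cvtColor(f,cv2.COLOR_BGR2HSV); z=W[...,2]
    blue=(cv2.inRange(hsv,(105,120,40),(130,255,255))>0)&(z<.05)
    top=blue&(z>.029)&(z<.039)
    P=W[top][:,:2].astype(np.float32)
    return cv2.minAreaRect(P),hsv,blue
if __name__=="__main__":
    D=np.load("top0.npz");W,f=D["W"],D["f"]
    r,hsv,blue=tray(W,f);print("walls",r)
    n,l,s,c=cv2.connectedComponentsWithStats(blue.astype(np.uint8));k=1+s[1:,4].argmax()
    P=W[l==k];print("deck z",np.median(P[:,2]))
    w=(hsv[...,1]<40)&(hsv[...,2]>180)&(np.abs(W[...,2]-.006)<.008)
    n,l,s,c=cv2.connectedComponentsWithStats(w.astype(np.uint8));k=1+s[1:,4].argmax()
    print("white",cv2.minAreaRect(W[l==k][:,:2].astype(np.float32)))
    np.set_printoptions(precision=4,suppress=True)
    for n_,u,v in(("c1",254,218),("c2",279,216),("c3",344,203),("jar",295,190),("stop",324,212)):
        S=W[v-12:v+13,u-12:u+13].reshape(-1,3);zt=S[:,2].max()
        Q=S[S[:,2]>zt-.005]; print(n_,cv2.minEnclosingCircle(Q[:,:2].astype(np.float32)),Q.mean(0),zt)
    I=cv2.resize(f[140:320,215:395],(720,720)[:2],interpolation=cv2.INTER_CUBIC);cv2.imwrite("pics/crop.png",cv2.resize(I,(600,600)))
E
python3 m.py
```

```text
walls ((0.5189242959022522, 0.10342380404472351), (0.3265078067779541, 0.4630250632762909), 14.712796211242676)
deck z 0.021879313736246075
white ((0.43902361392974854, -0.006602123379707336), (0.09516236186027527, 0.27859798073768616), 14.844956398010254)
c1 ((0.47726765275001526, 0.08894076943397522), 9.999999747378752e-05) [0.4773 0.0889 1.0293] 1.0292808731872167
c2 ((0.47726765275001526, 0.08894076943397522), 9.999999747378752e-05) [0.4773 0.0889 1.0293] 1.0292808731872167
c3 ((0.5895974040031433, -0.06839413195848465), 0.016880765557289124) [ 0.5901 -0.0682  0.0383] 0.04143155117411501
jar ((0.47726765275001526, 0.08894076943397522), 9.999999747378752e-05) [0.4773 0.0889 1.0293] 1.0292808731872167
stop ((0.47726765275001526, 0.08894076943397522), 9.999999747378752e-05) [0.4773 0.0889 1.0293] 1.0292808731872167
```

View pics/crop.png

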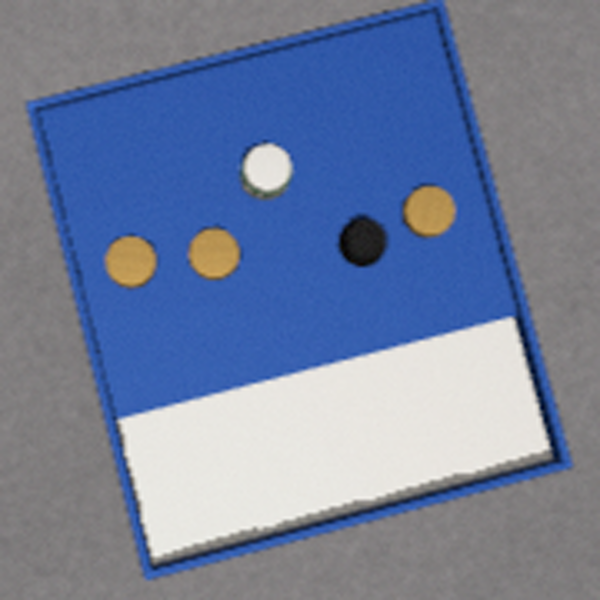

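```bash
cat > m2.py <<'E'
from h import *
np.set_printoptions(precision=1,suppress=True)
D=np.load("top0.npz");W,f,d=D["W"],D["f"],D["d"]
hsv=cv2.cvtColor(f,cv2.COLOR_BGR2HSV);u,v=np.meshgrid(range(560),range(420))
ok=(d>0)&(u>215)&(u<395)&(v>135)&(v<320)
wall=ok&(cv2.inRange(hsv,(105,120,40),(130,255,255))>0)&(W[...,2]>.030)&(W[...,2]<.04)
r=cv2.minAreaRect(W[wall][:,:2].astype(np.float32));print(r)
a=np.radians(14.8);ex=np.array([np.cos(a),np.sin(a)]);ey=np.array([-ex[1],ex[0]])
O=np.array(r[0])+ex*.0325;print("O",O*1000)
T=lambda p:np.array([(p-O)@ex,(p-O)@ey])*1000
for n,a,b in(("c1",254,218),("c2",279,216),("c3",344,203),("jar",295,190),("stop",324,212)):
    S=W[b-9:b+10,a-9:a+10][d[b-9:b+10,a-9:a+10]>0]
    zt=np.percentile(S[:,2],95 if n!="x" else 95);Q=S[(S[:,2]>max(zt-.006,.031))]
    c,R=cv2.minEnclosingCircle(Q[:,:2].astype(np.float32));print(n,np.array(c)*1000,"mean",Q[:,:2].mean(0)*1000,"R",R*1000,"z",zt*1000,"tray",T(np.array(c)))
g=ok&(hsv[...,1]<60)&(hsv[...,2]>170)&(W[...,2]<.015)
P=(W[g][:,:2]-O);print("white x",np.percentile(P@ex,[1,99])*1000,"y",np.percentile(P@ey,[1,99])*1000)
E
python3 m2.py
```

```text
((0.5408163070678711, 0.020353808999061584), (0.3262996971607208, 0.29003649950027466), 14.690475463867188)
O [572.2  28.7]
c1 [555.  130.5] mean [554.8 130.6] R 16.692696139216423 z 39.513133726049034 tray [  9.3 102.9]
c2 [560.7  75.4] mean [560.8  75.2] R 16.690751537680626 z 39.78210228249803 tray [ 0.8 48.1]
c3 [589.4 -69. ] mean [589.5 -68.6] R 17.051557078957558 z 39.88140156460862 tray [ -8.3 -98.8]
jar [614.3  40.8] mean [614.3  40.9] R 15.39679802954197 z 67.35687566841197 tray [43.8  1. ]
stop [569.3 -24.6] mean [569.2 -24.7] R 13.813643716275692 z 53.57698569169855 tray [-16.4 -50.8]
white x [-183.5  -91.2] y [-136.5  137. ]
```

The crop confirms three gold caps on the deck. The jar (white lid) and the stopper (black) sit in the lanes at about y=0 and y=-51 mm. I'm closing the fingers and moving behind cap 3 first, with the tool aligned to the tray.

carry_out(rows=[[255,[3.1,3.8,0],[0,0,-2.4]],[255,[3.1,3.8,0],[0,0,-2.4]],[255,[3.1,3.8,0],[0,0,-2.4]],[255,[3.1,3.8,0],[0,0,-2.5]],[255,[3.1,3.8,0],[0,0,-2.5]]])

```text
t: 0.72
position: [0.4166, -0.321, 0.2311]
eef_rot: [[0.967, 0.254, -0.0], [0.254, -0.967, 0.0], [-0.0, -0.0, -1.0]]
ft_force: [0.1, -0.2, -0.4]
grip_width: -0.0002
gripper_force: 0.0
```

carry_out(rows=[[255,[3.1,3.8,0],[0,0,0]],[255,[3.1,3.8,0],[0,0,0]],[255,[3.1,3.8,0],[0,0,0]],[255,[3.1,3.8,0],[0,0,0]],[255,[3.1,3.8,0],[0,0,0]]])

```text
t: 1.35
position: [0.5716, -0.131, 0.2311]
eef_rot: [[0.967, 0.255, -0.0], [0.255, -0.967, 0.0], [-0.0, -0.0, -1.0]]
ft_force: [0.1, -0.9, 0.7]
grip_width: -0.0003
gripper_force: 0.0
```

carry_out(rows=[[255,[3.2,3.8,-3],[0,0,0]],[255,[3.2,3.8,-3],[0,0,0]],[255,[0,0,-3],[0,0,0]],[255,[0,0,0],[0,0,0]]])

```text
t: 1.85
position: [0.6337, -0.0563, 0.1394]
eef_rot: [[0.967, 0.255, -0.004], [0.255, -0.967, 0.0], [-0.004, -0.001, -1.0]]
ft_force: [0.1, -0.9, 0.3]
grip_width: 0.0001
gripper_force: 0.0
```

```bash
python3 - <<'E'
from h import *
st=manip.state();E=np.eye(4);E[:3,:3]=st["eef_rot"];E[:3,3]=st["position"];print(st["position"])
s=manip.snapshot("wrist");cv2.imwrite("pics/w1.png",s["frame"])
W=world(s,E@s["hand_eye"]);f=s["frame"];hsv=cv2.cvtColor(f,cv2.COLOR_BGR2HSV)
g=(cv2.inRange(hsv,(12,90,80),(28,255,255))>0)&(s["depth"]>0)&(W[...,2]<.06)&(W[...,2]>.034)
n,l,S,c=cv2.connectedComponentsWithStats(g.astype(np.uint8))
for k in range(1,n):
    if S[k,4]>150:
        print(c[k],S[k,4],cv2.minEnclosingCircle(W[l==k][:,:2].astype(np.float32)),np.median(W[l==k][:,2]))
b=(cv2.inRange(hsv,(105,120,40),(130,255,255))>0)&(s["depth"]>0);z=W[b][:,2];print("deck",np.median(z[(z>.015)&(z<.028)]))
E
```

```text
[ 0.6337237  -0.05630132  0.13939926]
[ 18.75650289 245.56430636] 1384 ((0.5549191832542419, 0.13107645511627197), 0.017294764518737793) 0.03822823767441333
[ 90.43617021 255.83900709] 1410 ((0.560518205165863, 0.07640718668699265), 0.01734224334359169) 0.03820477146724657
[279.45397816 257.34165367] 641 ((0.5902600288391113, -0.06723368167877197), 0.016643792390823364) 0.038230733745476225
deck 0.02236211106168212
```

View pics/w1.png

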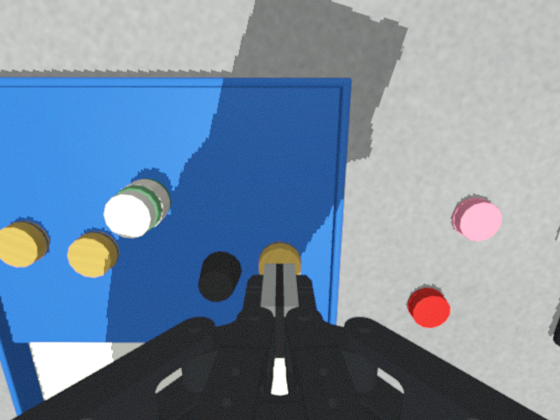

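The wrist view agrees with the top camera to about 1 mm: cap 3 at (280,257), stopper at (220,277), jar at (132,214). I'm going down behind cap 3.

carry_out(rows=[[255,[0,0,-4],[0,0,0]],[255,[0,0,-4],[0,0,0]],[255,[0,0,-2.4],[0,0,0]],[255,[0,0,-0.8],[0,0,0]],[255,[0,0,0],[0,0,0]]])

```text
t: 2.52
position: [0.6353, -0.0568, 0.0305]
eef_rot: [[0.967, 0.254, 0.001], [0.254, -0.967, -0.0], [0.001, 0.0, -1.0]]
ft_force: [-0.1, 0.3, -0.1]
grip_width: 0.0002
gripper_force: 0.0
```

carry_out(rows=[[255,[0,0,-0.3],[0,0,0]],[255,[-0.97,-0.25,0],[0,0,0]],[255,[-0.97,-0.25,0],[0,0,0]],[255,[-0.97,-0.26,0],[0,0,0]],[255,[-0.97,-0.26,0],[0,0,0]]])

```text
t: 3.15
position: [0.596, -0.0668, 0.027]
eef_rot: [[0.967, 0.255, 0.001], [0.255, -0.967, 0.0], [0.001, 0.0, -1.0]]
ft_force: [-0.5, -0.1, 0.5]
grip_width: -0.0001
gripper_force: 0.1
```

carry_out(rows=[[255,[-1.45,-0.38,0],[0,0,0]],[255,[-1.45,-0.38,0],[0,0,0]],[255,[-1.45,-0.38,0],[0,0,0]],[255,[-1.45,-0.38,0],[0,0,0]],[255,[0,0,0],[0,0,0]]])

```text
t: 3.78
position: [0.5377, -0.0822, 0.0268]
eef_rot: [[0.967, 0.254, 0.0], [0.254, -0.967, -0.0], [0.0, 0.0, -1.0]]
ft_force: [0.8, 0.0, 0.4]
grip_width: 0.0002
gripper_force: 0.0
```

```bash
python3 - <<'E'
from h import *
print(manip.state()["position"])
a=manip.snapshot("side")["frame"][140:360,140:420];b=manip.snapshot("top")["frame"][130:330,200:410]
cv2.imwrite("pics/p1.png",np.hstack([cv2.resize(a,(400,314)),cv2.resize(b,(330,314))]))
E
```

```text
[ 0.53774382 -0.08218599  0.02675684]
```

View pics/p1.png

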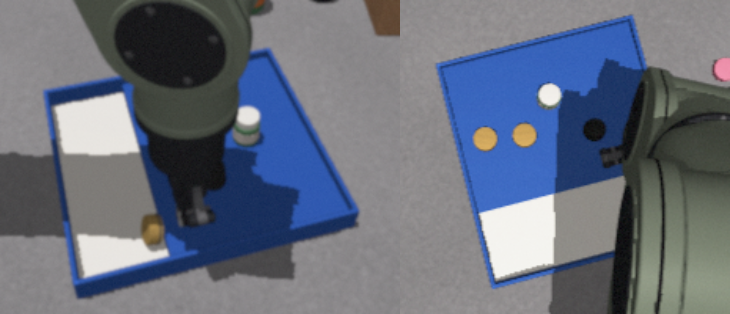

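The side view shows cap 3 tipping over the step at (152,230) in the crop. The jar, stopper and other caps haven't moved. I'll keep pushing.

carry_out(rows=[[255,[-0.97,-0.26,0],[0,0,0]],[255,[-0.97,-0.25,0],[0,0,0]],[255,[-0.97,-0.26,0],[0,0,0]],[255,[-0.77,-0.2,0],[0,0,0]],[255,[0,0,0],[0,0,0]]])

```text
t: 4.5
position: [0.5008, -0.0917, 0.0263]
eef_rot: [[0.967, 0.255, -0.0], [0.255, -0.967, 0.0], [-0.0, -0.0, -1.0]]
ft_force: [-0.8, -0.8, 0.6]
grip_width: 0.0001
gripper_force: 0.0
```

```bash
python3 - <<'E'
from h import *
print(manip.state()["position"])
a=manip.snapshot("side")["frame"][180:340,150:350]
cv2.imwrite("pics/p2.png",cv2.resize(a,(500,400)))
E
```

```text
[ 0.5008002  -0.09173318  0.02631948]
```

View pics/p2.png

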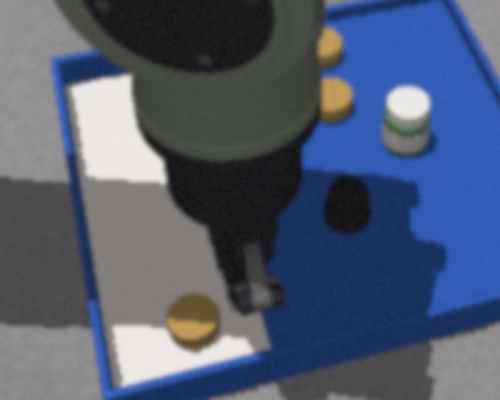

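Cap 3 lies flat on the trough floor at (192,320) in the crop, and the stopper and jar still stand. Next is cap 2.

carry_out(rows=[[255,[0,0,4.5],[0,0,0]],[255,[0,0,5],[0,0,0]],[255,[2.5,4.5,0],[0,0,0]],[255,[2.5,4.5,0],[0,0,0]],[255,[2.5,4.5,0],[0,0,0]]])

```text
t: 5.18
position: [0.5771, 0.0453, 0.1215]
eef_rot: [[0.967, 0.255, 0.001], [0.255, -0.967, 0.0], [0.001, -0.0, -1.0]]
ft_force: [1.1, -1.0, 0.1]
grip_width: 0.0002
gripper_force: 0.0
```

carry_out(rows=[[255,[2.5,4.5,0],[0,0,0]],[255,[0,0,0],[0,0,0]],[255,[0,0,0],[0,0,0]]])

```text
t: 5.55
position: [0.6011, 0.0881, 0.1211]
eef_rot: [[0.967, 0.255, -0.0], [0.255, -0.967, -0.0], [-0.0, 0.0, -1.0]]
ft_force: [-0.2, -0.3, -0.6]
grip_width: -0.0002
gripper_force: 0.0
```

carry_out(rows=[[255,[0,0,-4],[0,0,0]],[255,[0,0,-3.5],[0,0,0]],[255,[0,0,-1.5],[0,0,0]],[255,[0,0,-0.4],[0,0,0]],[255,[0,0,0],[0,0,0]]])

```text
t: 6.18
position: [0.6016, 0.0883, 0.0282]
eef_rot: [[0.967, 0.255, 0.001], [0.255, -0.967, 0.0], [0.001, 0.0, -1.0]]
ft_force: [0.8, 0.4, 0.9]
grip_width: -0.0001
gripper_force: 0.0
```

carry_out(rows=[[255,[-0.97,-0.25,0],[0,0,0]],[255,[-0.97,-0.25,0],[0,0,0]],[255,[-0.97,-0.26,0],[0,0,0]],[255,[-0.97,-0.26,0],[0,0,0]],[255,[-0.97,-0.26,0],[0,0,0]]])

```text
t: 6.8
position: [0.5529, 0.0756, 0.0283]
eef_rot: [[0.967, 0.255, 0.002], [0.255, -0.967, 0.0], [0.002, 0.0, -1.0]]
ft_force: [-0.7, 0.3, 0.3]
grip_width: 0.0001
gripper_force: 0.1
```

carry_out(rows=[[255,[-0.97,-0.25,0],[0,0,0]],[255,[-0.97,-0.25,0],[0,0,0]],[255,[-0.97,-0.26,0],[0,0,0]],[255,[-0.97,-0.26,0],[0,0,0]],[255,[-0.97,-0.26,0],[0,0,0]]])

```text
t: 7.42
position: [0.5036, 0.0627, 0.0273]
eef_rot: [[0.967, 0.255, 0.0], [0.255, -0.967, 0.0], [0.0, -0.0, -1.0]]
ft_force: [-0.3, 0.4, 0.8]
grip_width: -0.0
gripper_force: 0.1
```

carry_out(rows=[[255,[-0.97,-0.25,0],[0,0,0]],[255,[-0.97,-0.25,0],[0,0,0]],[255,[-0.97,-0.26,0],[0,0,0]],[255,[-0.97,-0.26,0],[0,0,0]],[255,[0,0,0],[0,0,0]]])

```text
t: 8.05
position: [0.4649, 0.0525, 0.0273]
eef_rot: [[0.967, 0.255, -0.001], [0.255, -0.967, 0.0], [-0.0, -0.0, -1.0]]
ft_force: [0.5, 0.6, 0.5]
grip_width: -0.0001
gripper_force: 0.0
```

carry_out(rows=[[255,[0,0,0],[0,0,0]],[255,[0,0,4.5],[0,0,0]],[255,[0,0,5],[0,0,0]],[255,[0,0,0],[0,0,0]]])

```text
t: 8.55
position: [0.4669, 0.053, 0.125]
eef_rot: [[0.967, 0.255, 0.005], [0.255, -0.967, 0.001], [0.005, 0.0, -1.0]]
ft_force: [1.0, 0.3, -2.0]
grip_width: -0.0001
gripper_force: 0.0
```

```bash
cat > look.py <<'E'
import sys
from h import *
np.set_printoptions(precision=1,suppress=True)
a=np.radians(14.8);ex=np.array([np.cos(a),np.sin(a)]);ey=np.array([-ex[1],ex[0]]);O=np.array([.5722,.0287])
s=manip.snapshot("side");f=s["frame"];W=world(s);hsv=cv2.cvtColor(f,cv2.COLOR_BGR2HSV)
X=(W[...,:2]-O)@ex*1000;Y=(W[...,:2]-O)@ey*1000;Z=W[...,2]*1000
g=(cv2.inRange(hsv,(10,90,50),(28,255,255))>0)&(s["depth"]>0)&(abs(X+35)<165)&(abs(Y)<145)
n,l,S,c=cv2.connectedComponentsWithStats(g.astype(np.uint8))
for k in range(1,n):
    if S[k,4]>60:
        m=l==k;print(c[k],S[k,4],"x",np.percentile(X[m],[2,50,98]),"y",np.percentile(Y[m],[2,50,98]),"z",np.percentile(Z[m],[5,95]))
cv2.imwrite(sys.argv[1],cv2.resize(f[150:350,140:400],(650,500)))
E
python3 look.py pics/p3.png
```

```text
[278.  198.6] 189 x [-7.   6.1 20.2] y [ 87.5  96.8 114.5] z [27.6 39.2]
[221.5 235.2] 131 x [-123.3 -116.4 -109.6] y [31.3 37.8 52.6] z [20.9 39.8]
[226.8 308. ] 336 x [-150.  -135.9 -122. ] y [-113.3 -101.6  -85. ] z [12.  23.2]
```

View pics/p3.png

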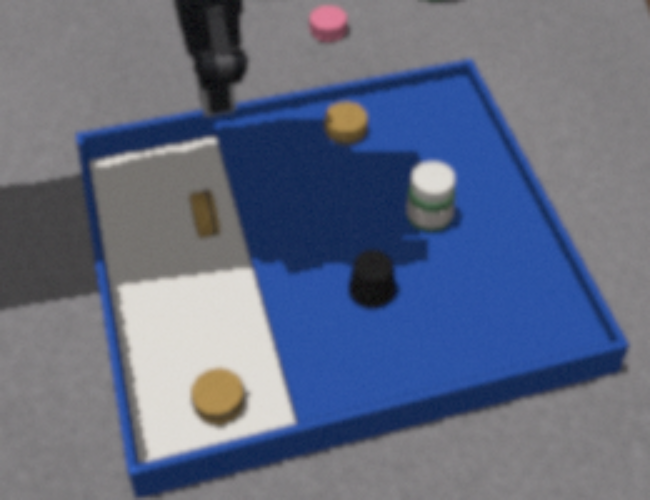

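Cap 2 is in the trough but standing on its rim at (203,213) in the crop. Caps 1 and 3, the jar and the stopper are fine. I'll tip it flat by pushing near its top.

carry_out(rows=[[255,[1.1,-0.1,0],[0,0,0]],[255,[0,0,-4],[0,0,0]],[255,[0,0,-4],[0,0,0]],[255,[0,0,-1.3],[0,0,0]],[255,[0,0,0],[0,0,0]]])

```text
t: 9.22
position: [0.4763, 0.0515, 0.0288]
eef_rot: [[0.967, 0.255, -0.001], [0.255, -0.967, -0.0], [-0.001, -0.0, -1.0]]
ft_force: [0.4, 0.1, 0.5]
grip_width: -0.0002
gripper_force: 0.0
```

carry_out(rows=[[255,[-0.97,-0.25,0],[0,0,0]],[255,[-0.97,-0.25,0],[0,0,0]],[255,[-0.97,-0.26,0],[0,0,0]],[255,[-0.97,-0.26,0],[0,0,0]],[255,[0,0,0],[0,0,0]]])

```text
t: 9.85
position: [0.437, 0.0413, 0.0294]
eef_rot: [[0.967, 0.255, -0.001], [0.255, -0.967, 0.0], [-0.0, -0.0, -1.0]]
ft_force: [0.8, -0.5, -0.6]
grip_width: 0.0001
gripper_force: 0.0
```

```bash
python3 look.py pics/p4.png
```

```text
[278.  198.7] 191 x [-6.7  6.1 19.8] y [ 87.8  96.7 114.6] z [26.7 39.1]
[207.1 241.9] 210 x [-156.3 -144.1 -128.2] y [32.6 40.6 60.8] z [10.  23.1]
[226.8 308. ] 336 x [-150.  -135.9 -122. ] y [-113.5 -101.6  -84.7] z [12.9 23.3]
```

Cap 2 is flat now (top at z≈23 mm). Next is cap 1.

carry_out(rows=[[255,[0,0,4.5],[0,0,0]],[255,[0,0,5],[0,0,0]],[255,[4,2.5,0],[0,0,0]],[255,[4,2.5,0],[0,0,0]],[255,[4,2.5,0],[0,0,0]]])

```text
t: 10.52
position: [0.559, 0.1176, 0.1246]
eef_rot: [[0.967, 0.255, 0.001], [0.255, -0.967, 0.0], [0.001, 0.0, -1.0]]
ft_force: [-0.3, -0.6, 0.2]
grip_width: -0.0004
gripper_force: 0.0
```

carry_out(rows=[[255,[3.9,2.5,0],[0,0,0]],[255,[0,0,0],[0,0,0]],[255,[0,0,-4],[0,0,0]],[255,[0,0,-3],[0,0,0]],[255,[0,0,0],[0,0,0]]])

```text
t: 11.15
position: [0.5954, 0.1409, 0.0529]
eef_rot: [[0.967, 0.255, -0.003], [0.255, -0.967, -0.001], [-0.003, -0.0, -1.0]]
ft_force: [-0.2, -0.4, 1.0]
grip_width: -0.0
gripper_force: 0.0
```

carry_out(rows=[[255,[0,0,-2],[0,0,0]],[255,[0,0,-0.6],[0,0,0]],[255,[-0.97,-0.25,0],[0,0,0]],[255,[-0.97,-0.25,0],[0,0,0]],[255,[-0.97,-0.26,0],[0,0,0]]])

```text
t: 11.78
position: [0.5674, 0.1338, 0.0288]
eef_rot: [[0.967, 0.255, 0.001], [0.255, -0.967, 0.0], [0.001, -0.0, -1.0]]
ft_force: [0.9, 1.0, 0.4]
grip_width: 0.0001
gripper_force: 0.0
```

carry_out(rows=[[255,[-0.97,-0.25,0],[0,0,0]],[255,[-0.97,-0.25,0],[0,0,0]],[255,[-0.97,-0.26,0],[0,0,0]],[255,[-0.97,-0.26,0],[0,0,0]],[255,[-0.97,-0.26,0],[0,0,0]]])

```text
t: 12.4
position: [0.5185, 0.1209, 0.0284]
eef_rot: [[0.967, 0.255, 0.0], [0.255, -0.967, 0.0], [0.0, -0.0, -1.0]]
ft_force: [1.1, 0.4, -1.1]
grip_width: -0.0003
gripper_force: 0.1
```

carry_out(rows=[[255,[-0.97,-0.25,0],[0,0,0]],[255,[-0.97,-0.25,0],[0,0,0]],[255,[-0.97,-0.26,0],[0,0,0]],[255,[-0.97,-0.26,0],[0,0,0]],[255,[-0.97,-0.26,0],[0,0,0]]])

```text
t: 13.02
position: [0.4698, 0.1081, 0.0283]
eef_rot: [[0.967, 0.255, -0.0], [0.255, -0.967, 0.0], [-0.0, -0.0, -1.0]]
ft_force: [-0.6, 0.6, -0.1]
grip_width: -0.0001
gripper_force: 0.0
```

carry_out(rows=[[255,[-0.97,-0.25,0],[0,0,0]],[255,[-0.97,-0.26,0],[0,0,0]],[255,[0,0,0],[0,0,0]],[255,[0,0,0],[0,0,0]]])

```text
t: 13.52
position: [0.4514, 0.1032, 0.0283]
eef_rot: [[0.967, 0.255, 0.0], [0.255, -0.967, 0.0], [0.0, -0.0, -1.0]]
ft_force: [-0.5, -0.3, 0.7]
grip_width: -0.0
gripper_force: 0.0
```

```bash
python3 look.py pics/p5.png
```

```text
[214.9 213.3] 120 x [-125.7 -118.5 -110.7] y [ 87.   92.7 108.2] z [21.6 41.3]
[207.8 240.8] 248 x [-156.  -142.  -127.9] y [32.8 42.5 60.1] z [10.2 23. ]
[226.8 308. ] 334 x [-150.1 -135.9 -122. ] y [-113.2 -101.8  -84.9] z [12.6 23.2]
```

View pics/p5.png

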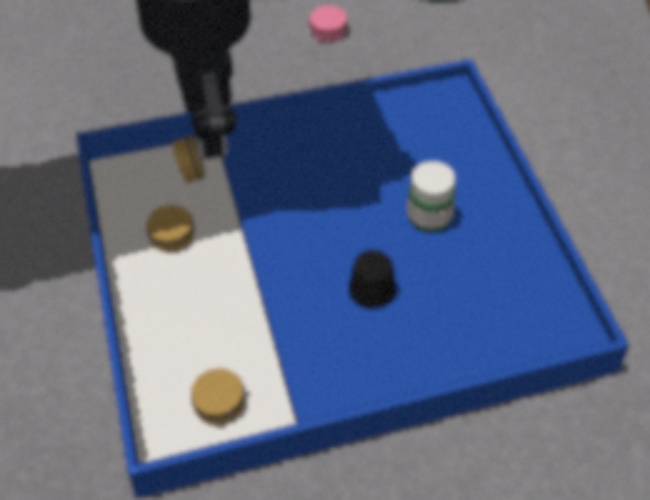

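Cap 1 also stands on its rim, at (188,158) in the crop. I'll tip it the same way, straight from here, then lift clear.

carry_out(rows=[[255,[-0.97,-0.25,0],[0,0,0]],[255,[-0.97,-0.25,0],[0,0,0]],[255,[-0.87,-0.23,0],[0,0,0]],[255,[0,0,0],[0,0,0]],[255,[0,0,0],[0,0,0]]])

```text
t: 14.2
position: [0.4233, 0.0959, 0.0283]
eef_rot: [[0.967, 0.255, 0.0], [0.255, -0.967, 0.0], [0.0, -0.0, -1.0]]
ft_force: [0.6, -0.9, -0.4]
grip_width: -0.0001
gripper_force: 0.0
```

carry_out(rows=[[255,[0,0,5],[0,0,0]],[255,[0,0,5],[0,0,0]],[255,[0,-3,5],[0,0,0]],[255,[0,-4,2],[0,0,0]],[255,[0,-4,0],[0,0,0]]])

```text
t: 14.82
position: [0.4237, -0.0152, 0.1998]
eef_rot: [[0.967, 0.256, 0.003], [0.256, -0.967, 0.0], [0.003, 0.001, -1.0]]
ft_force: [0.1, 1.0, -0.8]
grip_width: -0.0
gripper_force: 0.0
```

carry_out(rows=[[255,[0,-4,0],[0,0,0]],[255,[0,-4,0],[0,0,0]],[255,[0,-4,0],[0,0,0]],[255,[0,-4,0],[0,0,0]],[255,[0,0,0],[0,0,0]]])

```text
t: 15.45
position: [0.4227, -0.1768, 0.1983]
eef_rot: [[0.968, 0.251, 0.0], [0.251, -0.968, -0.001], [-0.0, 0.001, -1.0]]
ft_force: [0.3, 0.5, 0.2]
grip_width: -0.0001
gripper_force: 0.0
```

```bash
python3 look.py pics/p6.png; python3 - <<'E'
from h import *
s=manip.snapshot("top");cv2.imwrite("pics/top9.png",s["frame"])
E
```

```text
[204.  218.8] 211 x [-153.7 -139.8 -126.5] y [ 87.8  98.2 116.3] z [11.1 23.3]
[207.9 240.8] 242 x [-155.7 -141.8 -128. ] y [32.  42.4 60.7] z [11.  23.2]
[226.7 308.1] 339 x [-150.  -136.1 -122.1] y [-113.3 -101.8  -84.6] z [11.3 23.2]
```

View pics/top9.png

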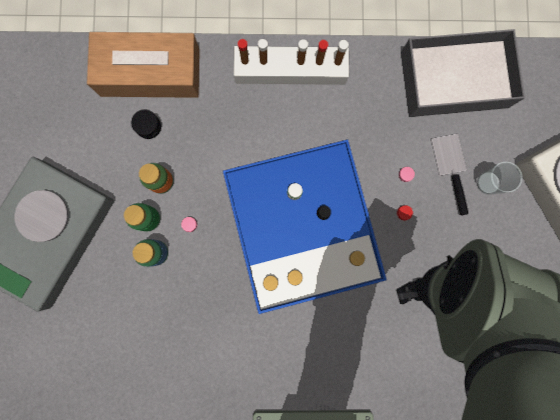

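All three caps lie flat in the trough, at (271,283), (295,277) and (357,258). The jar (295,190), the stopper (324,212) and the bottles haven't moved, and the arm is clear.

```bash
python3 -c "
from station import manip;print(manip.finish_job())"
```

```text
the job is handed in; nothing more can be done
None
```

The three gold caps were swept off the deck and lie flat in the trough, the jar, stopper and bottles were not moved, the arm is clear, and I handed the job in at about 15.5 s.

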